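# Open the child-proofed drop-front cupboard

## Task

Open the child-proofed worktop cupboard: reach into the finger gap behind the top edge of its front flap, feel for the sprung safety hook, press it down off its catch and draw the flap forward, then lower the flap all the way down until it lies level. Do not force the flap or the cupboard, and leave everything else in its place.

Things in the scene. Friction and masses are not known exactly. Their poses are not given: they have to be found in the camera images.
- cupboard: Low light-wood cupboard fixed to the worktop, 300 mm wide, 160 high, 180 deep behind its drop-down front flap, side walls 14 thick. Origin: on the worktop, middle of the foot of the shut flap's inner face. Axes: x into the cupboard, away from the robot; y to the left along the front; z up. Tins stand inside, over 75 mm behind the flap.
- flap (a joint): Front flap, rad: 0 upright and shut, growing as its top swings to the robot and down; 1.571 level (hard stop). Shut it fills x -16 to 0, z 6 to 160 mm (cupboard frame), 298 wide, no handle. Hinge line along y at x -16, z 6 mm; it reaches 154 mm from there. Friction stays (0.45 N m) hold it at any angle. When open, the hook stands 50 mm off its inner face.
- finger_gap (a point): Middle of the mouth of the finger gap, 160 mm up: 36 mm wide (18 to either side in x: shut flap in front, catch bar behind), 272 mm long along y, open above. In it, on the flap's inner face, sits one white sprung hook; where is not given and differs each time: its middle is up to 60 mm left or right of here. Nothing else is in the gap.
- catch_bar_mid (a point): Middle of the lower edge of the fixed steel catch bar, 139 mm up, 5 mm thick in x, along the front of the cupboard's set-back top board. The hook's upright barb (6 mm thick) stands 3 mm behind it and reaches 6 mm above its lower edge, so the flap is held shut until the hook is pressed. The hook slides in a small guide, 36 mm wide, fixed to the flap well below its pad.
- flap_edge (a point): Middle of the flap's upper inner edge. The hook rides on the flap: 26 mm wide, its flat pad bridges the gap, top 28 mm below this edge, 12 mm thick. It sinks straight down, 3 N to start, 9 N at its hard stop at 18 mm. Press 6 mm to clear the bar; as the flap swings the barb rises, so 12 mm is needed to pass. Keep it down until this edge is 17 mm forward; let go, it springs up.
- fish_tin: Flat oblong tin, 63 x 105 x 23 mm, standing on the rear of the cupboard's top. Origin under its middle. Leave it.
- squat_jar: Low jar, 45 mm across, 58 mm high, standing on the rear of the cupboard's top. Origin under its middle. Leave it.
- glass: Clear tumbler, 81 mm across, 92 mm high, standing to the right of the cupboard. Origin under its middle. Leave it.

How it is judged (in metres and radians):
On the way:
1. the flap is free of its catch and ajar (value of joint flap above 0.16 rad), for 0.1 s.
At the end, for the whole second after the job is handed in: The flap lies level (opened beyond 1.45 rad) and at rest, and the fish tin, the low jar and the tumbler are within 30 mm of where they stood (value of joint flap above 1.45 rad and velocity of joint flap below 0.05 rad/s and distance of each of fish_tin, squat_jar, glass from where it was at the start of the episode below 0.03 m); the robot touches nothing.
It fails at once if the cupboard, its flap or its hook is pushed or pulled with more than 40 N while the flap is not yet down (value of joint flap below 1.4 rad and contact force between any of the fingers, the arm and cupboard above 40 N).
It fails at once if a thing standing on or beside the cupboard is knocked over (angle between any of fish_tin, squat_jar, glass's own z axis and vertical above 0.5 rad).
It also fails if it takes over 45 s, if anything falls off the work surface, if the arm or the gripper's body presses on something with over 40 N, if the wrist force passes 120 N, or if a joint passes its speed limit or range.

## Robot

A 6-joint arm with a two-finger parallel gripper is mounted at the origin on a cart in front of the work surface, level with it; the furniture and walls round the work are solid. World frame = base frame: x ahead of the robot, y to its left, z up, the work surface at z = 0. Lengths are in mm, angles in rad, forces in N, time in s.
With the tool pointing down it reaches from about 150 to 775 mm from the base axis. Payload 6.1 kg.
Tool frame: the origin (TCP) lies where the fingers leave the gripper's body, on its centre line; the fingertips stand 73 mm ahead of it and the grasp point (between the pads) lies 54 mm ahead of it (grip_point_offset is the distance from the TCP to the grasp point, in mm); z points along the fingers, x is the direction in which the jaws open and shut, and the axes are right-handed (so a half turn about z gives the same grasp; the last joint's range is limited). The gripper opens to 85 mm and grips with 20 to 120 N. Pads are 22 mm wide; open, the fingers measure 114 mm over their backs; the gripper's body (76 mm by 85 mm) begins 54 mm behind the grasp point. The pads swing forward as they close: fully open they stand 13 mm farther back than shut.
Start: joints at [-1.158, 0.126, -0.04, 1.405, 0, 1.571], TCP at [210.609, -480.887, 303.895] pointing down, gripper open.
Joint ranges: [-2.72, 2.72], [-0.95, 1.95], [-1.27, 1.35], [-1.78, 2.02], [-1.46, 1.47], [-3.14, 3.14]. Speed limits (rad/s): [2.39, 2.39, 3.01, 3.14, 3.14, 3.14].

## Interface

Orientations are given as a unit quaternion [w, x, y, z].
In Python, from bench import * gives the robot as it stands.
- The arm moves only by the shell command python3 -m creep 'ROWS' [FORCE]. ROWS is JSON, a list of rows, each a list of 7 numbers: the shift along the tool's x, y, z in m, then the turn, a rotation vector about the tool's x, y, z in rad, then the closure, from 0 (fully open) to 1 (shut). A call has 1 to 10 rows; each row shifts and turns the pose as measured when the row begins, along the tool's axes as they then stand; what a row does not reach is not made up. A row lasts 1/12 s, in which the tool goes at most 41.7 mm and 7.16 degrees, less where a joint would pass 70% of its speed; a pose out of reach is approached as far as the arm can. A call is refused whole if a number of a shift passes 0.0417 or a number of a turn 0.125, either way. A call with a gripper value outside its range is refused whole. The fingers move at their own pace and stop on an object; FORCE is the grip in N (left out, the last holds). Time passes only in rows, so rows that do not move let the fingers close. It gives the time, the measured TCP pose, the force and the opening at its end, in the units of the state.
- get_state(): the state, without advancing time (a new reading comes with each control period).
- read_camera(name): name is "side" or "top"; returns the picture (420x560x3 uint8, blue, green, red); there is no depth.
- get_calibration(name): a dict with "fx", "fy", "cx", "cy" (pixels), "k1" (the pictures are not rectified: a ray, as slopes to the right and down, at radius r is drawn at 1 + k1 r^2 times it, then the intrinsics apply), "R" (3x3) and "t" (3): a world point X has camera coordinates R X + t. Camera axes: x right, y down, z forward; pixel columns grow to the right and rows downward; lengths in mm; the calibration is good to about 2 mm. A picture is of the moment at which its call begins. get_calibration takes no time and is no camera call.
- finish_job(): hands the job in, once; it reports no verdict.
Trained networks look in the newest picture that a camera, given by its name, has taken for a name from the list of things; names that differ only in an ending like _2 or _b are one class to them, and where a whole thing is asked for, a point or a joint stands for the part that bears it (a point fixed in the world has none). Each returns a list of dicts, best first, with "score" (0 to 1); they miss things now and then, are a little off and sometimes report something else, mostly with a low value. They report only what shows in the picture. A call takes as long as a camera call.
- recognise(camera, query): "box" ([left, top, right, bottom] in pixels, round what is visible of it).
- outline_of(camera, query): "pixels" (420x560 bool, what is visible of it) and "box" ([left, top, right, bottom] in pixels, round what is visible of it).
The state is a dict: "t": time; "q": joint angles; "joint_vel": joint speeds; "joint_torque": joint torques, N m; "tool_pos": TCP position; "tcp_rot": TCP orientation; "ft_force": force on the tool from outside, world axes, zero at the start; "moment": the same for the moment, N m; "gripper_width": finger opening in mm.
Only numpy, scipy, OpenCV 4.12 (cv2) and the standard library are available. Lean on these libraries where they do the work, as an engineer would, in place of code of your own. Each camera call takes 0.05 s, during which the arm holds its last target.

## Working session

There is one attempt and no reset: what is moved stays moved. The work goes in short steps, Python scripts to look and compute and a shell command to move; the robot and the scene stay as the last step left them, time stands still between calls to the robot, and variables do not carry over. Pictures are saved under pics/ and viewed, and the job is handed in when it is done.

```bash
ls; mkdir -p pics; python3 - <<'E'
from bench import *
import cv2
print(get_state())
for c in ("side","top"):
    im=read_camera(c); cv2.imwrite(f"pics/{c}0.png",im)
    print(c,get_calibration(c))
    for n in ("cupboard","flap","finger_gap","catch_bar_mid","flap_edge","fish_tin","squat_jar","glass"):
        try: print(n,[(r['box'],round(r['score'],2)) for r in recognise(c,n)][:3])
        except Exception as e: print(n,e)
E
```

```text
pics
{'t': 0.0, 'q': array([-1.15800871e+00,  1.26381741e-01, -4.06223646e-02,  1.40539754e+00,
       -2.34490095e-05,  1.57080082e+00]), 'joint_vel': array([-0.00164543, -0.00166057,  0.00131403, -0.00013218, -0.00102481,
       -0.00092714]), 'joint_torque': array([-2.24136334e-04, -4.35914862e+01,  3.52922630e+01,  1.73739810e-02,
       -1.75990311e-05, -1.31176989e-07]), 'tool_pos': array([ 210.48747869, -480.63352424,  303.12089206]), 'tcp_rot': array([-4.29393404e-04,  8.37006380e-01, -5.47192539e-01, -6.78249582e-04]), 'ft_force': array([-0.70362278,  0.0385187 , -0.00132012]), 'moment': array([ 0.06531076,  0.03923545, -0.03420695]), 'gripper_width': 85.63068539306968}
side {'fx': 503.40645759734565, 'fy': 503.40645759734565, 'cx': 280.69610164096605, 'cy': 207.6408405545722, 'k1': -0.014008732356843093, 'R': array([[-0.0558498 , -0.99842823, -0.00467615],
       [-0.82650387,  0.04885929, -0.56080667],
       [ 0.56015369, -0.02745609, -0.82793358]]), 't': array([314.93588889, 520.29496381, 712.15178593])}
cupboard [([134.7, 125.9, 332.4, 311.4], 0.88)]
flap [([182.8, 182.
[... 306 characters left out ...]
8.6], 0.97)]
top {'fx': 482.3771274237188, 'fy': 482.3771274237188, 'cx': 280.6759662407327, 'cy': 209.15772830498477, 'k1': -0.07311982474679499, 'R': array([[-0.01458557, -0.99968662, -0.02034502],
       [-0.990522  ,  0.01722514, -0.1362698 ],
       [ 0.13657754,  0.01816462, -0.99046283]]), 't': array([314.27124914, 597.09071339, 943.99799184])}
cupboard [([148.5, 129.8, 344.6, 305.5], 0.7)]
flap [([198.6, 214.6, 342.2, 307.2], 0.55)]
finger_gap [([149.2, 129.5, 341.8, 303.8], 0.88)]
catch_bar_mid [([151.2, 130.2, 345.2, 303.4], 0.9)]
flap_edge [([201.6, 215.0, 344.9, 309.1], 0.8)]
fish_tin [([225.7, 139.1, 285.0, 195.2], 0.73)]
squat_jar [([167.9, 199.4, 198.2, 225.1], 0.86)]
glass []
```

View pics/side0.png

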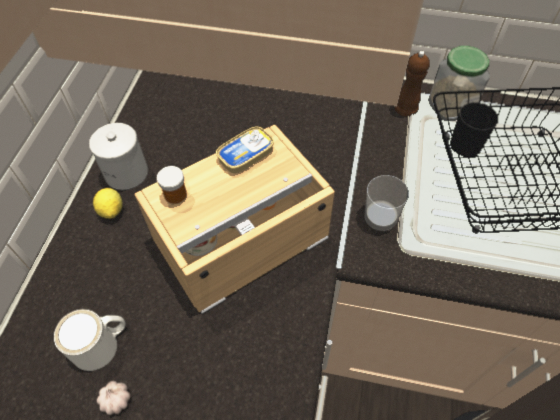

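View pics/top0.png

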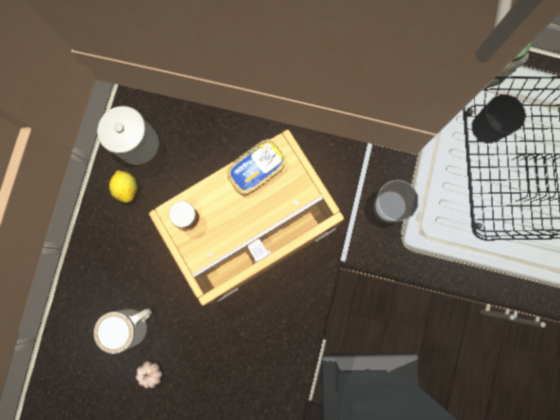

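```bash
python3 - <<'E'
import cv2
a=cv2.imread("pics/top0.png")[120:320,140:360]; cv2.imwrite("pics/topz.png",cv2.resize(a,None,fx=2.9,fy=2.9,interpolation=cv2.INTER_CUBIC))
a=cv2.imread("pics/side0.png")[120:320,125:345]; cv2.imwrite("pics/sidez.png",cv2.resize(a,None,fx=2.9,fy=2.9,interpolation=cv2.INTER_CUBIC))
E
```

```text
(no output)
```

View pics/topz.png

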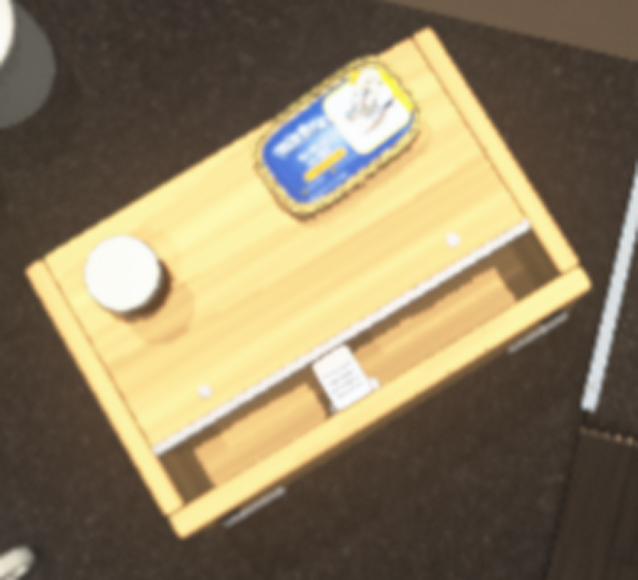

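View pics/sidez.png

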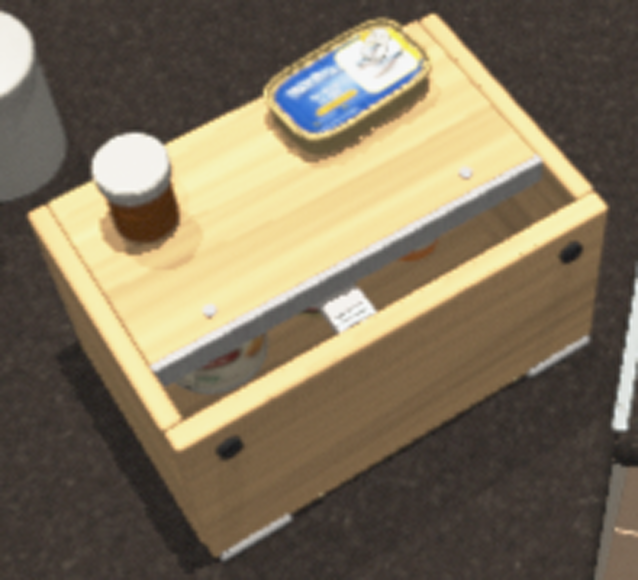

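The top view (zoomed) shows the hook as a white pad at about zoom px (345,378), i.e. picture (259,250). The cupboard top corners are at zoom px (32,268), (428,30), (590,280) and (183,533). Next I fit the cupboard pose from both views.

```bash
cat > h.py <<'E'
import numpy as np
from bench import *
from scipy.optimize import least_squares
def proj(c,X,cal={}):
    k=cal.setdefault(c,get_calibration(c)); p=np.atleast_2d(X)@k["R"].T+k["t"]
    s=p[:,:2]/p[:,2:]; r2=(s**2).sum(1,keepdims=True); s=s*(1+k["k1"]*r2)
    return s*[k["fx"],k["fy"]]+[k["cx"],k["cy"]]
def unproj(c,uv,z):
    k=get_calibration(c)
    return least_squares(lambda a:(proj(c,[a[0],a[1],z])-uv).ravel(),[500,0]).x
def W(p,X):
    c,s=np.cos(p[2]),np.sin(p[2]); X=np.atleast_2d(X).astype(float)
    return np.c_[p[0]+c*X[:,0]-s*X[:,1],p[1]+s*X[:,0]+c*X[:,1],X[:,2]]
def C(p,P):
    c,s=np.cos(p[2]),np.sin(p[2]); d=np.array(P[:2])-p[:2]
    return np.array([c*d[0]+s*d[1],-s*d[0]+c*d[1]])
E
python3 - <<'E'
from h import *
L=np.array([[180,150,160],[180,-150,160],[-16,-149.5,160],[-16,149.5,160]])
tz=np.array([[32,268],[428,30],[590,282],[183,535]])/2.9+[140,120]
sz=np.array([[32,215],[432,14],[605,205],[172,445]])/2.9+[125,120]
# flap outer foot corners side
f=lambda p:np.r_[(proj("top",W(p,L))-tz).ravel(),(proj("side",W(p,L))-sz).ravel()]
r=least_squares(f,[500,100,0.4]); print(r.x,np.round(f(r.x).reshape(-1,2),1).tolist())
for c,q in(("top",tz),("side",sz)):
    rr=least_squares(lambda p:(proj(c,W(p,L))-q).ravel(),[500,100,.4]);print(c,rr.x,rr.cost)
p=r.x; np.save("p.npy",p)
for u in [(312,362),(350,345),(377,383),(335,412),(345,378)]:
    print(C(p,unproj("top",np.array(u)/2.9+[140,120],132)))
for u in [(322,298),(357,288),(374,312),(340,330),(347,309)]:
    print('s',C(p,unproj("side",np.array(u)/2.9+[125,120],132)))
print(W(p,[[18,0,160]]))
for n in("top","side"):
    im=__import__('cv2').imread(f"pics/{n}0.png")
# tin and jar, hinges
print(unproj("top",np.array([183,214]),218),C(p,unproj("top",np.array([183,214]),218)))
E
```

```text
[506.0668401  323.17095012   0.53354221] [[-2.6, -0.3], [1.1, -2.3], [2.0, 0.6], [-0.7, 1.0], [-2.7, -1.2], [0.5, -1.4], [1.4, 0.0], [0.8, 2.2]]
top [505.85066279 322.94656904   0.53583024] 9.124523405217802
side [506.36462213 323.41839256   0.53093642] 9.071577064736621
[37.18020672 26.91277007]
[33.81010164  0.60247095]
[ 4.11661212 -1.55369247]
[ 2.31757224 30.74269892]
[17.46264809 14.18809497]
s [40.77535886 23.61641401]
s [35.03306002  2.10862456]
s [14.57780291  2.65072962]
s [15.1992496  26.34892576]
s [25.53024946 15.09777493]
[[521.56503729 332.32550548 160.        ]]
[572.65380147 467.1128429 ] [130.53899355  90.070323  ]
```

```bash
python3 - <<'E'
from h import *
import cv2
p=np.load("p.npy")
# overhead edge endpoints
for a,b in(((75,52),(50,10)),((435,135),(412,45))):
    r=least_squares(lambda X:np.r_[(proj("top",X)-a).ravel(),(proj("side",X)-b).ravel()],[700,0,400]);print(r.x,r.cost)
m={}
for c in("top","side"):
    read_camera(c); o=outline_of(c,"cupboard"); print(c,o[0]['score'],o[0]['box']); m[c]=o[0]['pixels']
    g=outline_of(c,"glass");print([(x['score'],x['box']) for x in g][:2])
np.savez("m.npz",**m)
def ov(p,tag):
  for c in("top","side"):
    im=cv2.imread(f"pics/{c}0.png"); s=4; x0,y0=135,120
    im=cv2.resize(im[y0:y0+150+45,x0:x0+200],None,fx=3,fy=3,interpolation=cv2.INTER_CUBIC)
    for P in([[180,150,160],[180,-150,160],[0,-150,160],[0,150,160]],[[0,149,160],[0,-149,160],[-16,-149,160],[-16,149,160]],[[36,136,160],[36,-136,160],[41,-136,160],[41,136,160]],[[-16,149,6],[-16,-149,6],[-16,-149,160],[-16,149,160]]):
        q=((proj(c,W(p,P))-[x0,y0]+.5)*3-.5).round().astype(int)
        cv2.polylines(im,[q],True,(0,0,255),1)
    cv2.imwrite(f"pics/ov_{c}{tag}.png",im)
ov(p,"a")
E
```

```text
[788.87726868 616.57655588 386.55534838] 309.10464114069026
[647.22121478  88.93001668 406.04178915] 8.078138726824431
top 0.8 [148.7, 129.4, 343.5, 305.5]
[(0.69, [372.0, 181.5, 417.2, 223.0])]
side 0.62 [135.1, 124.0, 333.5, 313.4]
[(0.62, [366.4, 174.0, 407.0, 228.9])]
```

View pics/ov_topa.png

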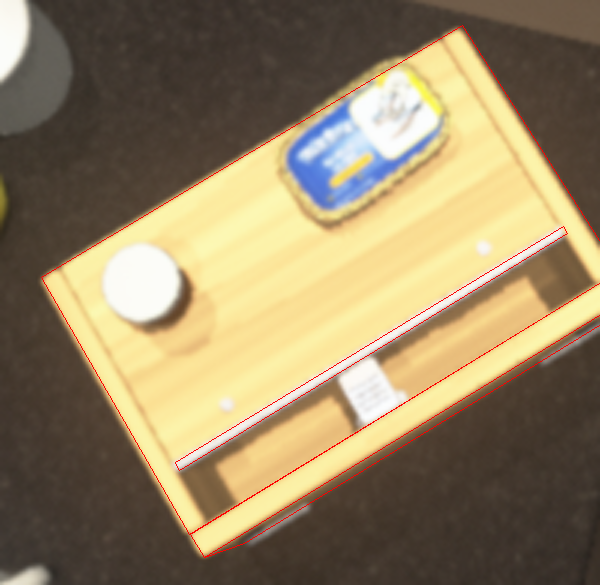

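View pics/ov_sidea.png

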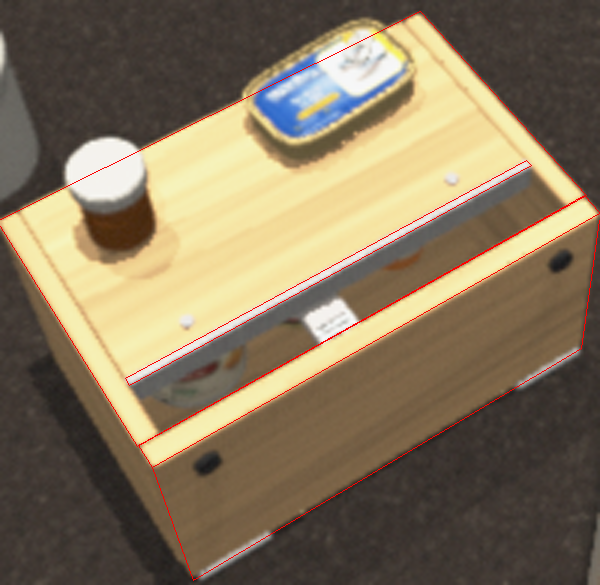

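Both overlays match the picture to about 1 mm. That puts the cupboard at (506, 323) with yaw 0.534. The hook middle is about 14 mm left of the gap middle. I'll turn the tool so the jaws lie along the cupboard's y, shutting the fingers as it turns.

```bash
python3 -m creep '[[0,0,0,0,0,-0.125,1],[0,0,0,0,0,-0.125,1],[0,0,0,0,0,-0.125,1],[0,0,0,0,0,-0.125,1],[0,0,0,0,0,-0.125,1],[0,0,0,0,0,-0.125,1],[0,0,0,0,0,-0.125,1],[0,0,0,0,0,-0.125,1],[0,0,0,0,0,-0.125,1],[0,0,0,0,0,-0.125,1]]' 20; python3 -m creep '[[0,0,0,0,0,-0.125,1],[0,0,0,0,0,-0.125,1],[0,0,0,0,0,-0.125,1],[0,0,0,0,0,-0.125,1],[0,0,0,0,0,-0.125,1],[0,0,0,0,0,-0.125,1],[0,0,0,0,0,-0.125,1],[0,0,0,0,0,-0.125,1],[0,0,0,0,0,-0.125,1],[0,0,0,0,0,-0.125,1]]'
cat >> h.py <<'E'
from scipy.spatial.transform import Rotation as Ro
def rep(tx,ty,tz):
    "print state and tool-frame shift to cupboard-frame TCP target"
    p=np.load("p.npy"); s=get_state(); q=s["tcp_rot"]; R=Ro.from_quat([q[1],q[2],q[3],q[0]])
    T=W(p,[[tx,ty,tz]])[0]; c=C(p,s["tool_pos"])
    X=np.array([-np.sin(p[2]),np.cos(p[2]),0]);Z=np.array([0,0,-1.]);D=Ro.from_matrix(np.c_[X,np.cross(Z,X),Z])
    F=Ro.from_euler("z",-p[2]).apply(s["ft_force"])
    print("t%.2f cup %s z%.1f F(cup)%s w%.1f"%(s["t"],c.round(1),s["tool_pos"][2],F.round(1),s["gripper_width"]))
    print("shift",(R.inv().apply(T-s["tool_pos"])/1000).round(4),"turn",(R.inv()*D).as_rotvec().round(4),"q",s["q"].round(2))
E
python3 -c "
from h import *
rep(16,14,300)"
```

```text
t: 2.03
tool_pos: [210.6, -480.9, 303.9]
tcp_rot: [-0.0, 0.999, 0.049, -0.0]
ft_force: [0.4, 0.1, -0.7]
gripper_width: -0.3
t: 2.87
tool_pos: [210.6, -480.9, 303.8]
tcp_rot: [-0.0, 0.781, 0.624, 0.0]
ft_force: [0.4, -0.2, -0.4]
gripper_width: 0.1
t2.87 cup [-663.3 -542. ] z303.8 F(cup)[ 0.2 -0.4 -0.4] w0.1
shift [0.8706 0.1127 0.0039] turn [-0.000e+00 -1.000e-04 -7.562e-01] q [-1.16  0.13 -0.04  1.41  0.   -0.94]
```

```bash
python3 -m creep '[[0,0,0,0,0,-0.125,1],[0,0,0,0,0,-0.125,1],[0,0,0,0,0,-0.125,1],[0,0,0,0,0,-0.125,1],[0,0,0,0,0,-0.125,1],[0,0,0,0,0,-0.125,1],[0,0,0,0,0,0,1]]'
python3 -c "
from h import *
rep(16,14,300)"
```

```text
t: 3.45
tool_pos: [210.6, -480.9, 303.9]
tcp_rot: [-0.0, 0.497, 0.868, 0.0]
ft_force: [0.8, -0.2, -0.5]
gripper_width: 0.1
t3.45 cup [-663.3 -542. ] z303.9 F(cup)[ 0.6 -0.6 -0.5] w0.1
shift [0.558  0.6777 0.0039] turn [ 0.     -0.0001 -0.0029] q [-1.16  0.13 -0.04  1.41  0.   -1.69]
```

```bash
python3 -m creep '[[0.022,0.027,0,0,0,0,1],[0.022,0.027,0,0,0,0,1],[0.022,0.027,0,0,0,0,1],[0.022,0.027,0,0,0,0,1],[0.022,0.027,0,0,0,0,1],[0.022,0.027,0,0,0,0,1],[0.022,0.027,0,0,0,0,1],[0.022,0.027,0,0,0,0,1],[0.022,0.027,0,0,0,0,1],[0.022,0.027,0,0,0,0,1]]';python3 -m creep '[[0.022,0.027,0,0,0,0,1],[0.022,0.027,0,0,0,0,1],[0.022,0.027,0,0,0,0,1],[0.022,0.027,0,0,0,0,1],[0.022,0.027,0,0,0,0,1],[0.022,0.027,0,0,0,0,1],[0.022,0.027,0,0,0,0,1],[0.022,0.027,0,0,0,0,1],[0.022,0.027,0,0,0,0,1],[0.022,0.027,0,0,0,0,1]]'
python3 -c "
from h import *
rep(16,14,300)"
```

```text
t: 4.28
tool_pos: [340.2, -149.7, 302.3]
tcp_rot: [0.001, 0.519, 0.855, -0.0]
ft_force: [0.7, -1.1, 0.3]
gripper_width: -0.1
t: 5.12
tool_pos: [486.1, 186.6, 305.2]
tcp_rot: [0.005, 0.535, 0.845, 0.002]
ft_force: [0.8, -1.2, 0.7]
gripper_width: -0.3
t5.12 cup [ -86.7 -107.4] z305.2 F(cup)[ 0.1 -1.5  0.7] w-0.3
shift [0.1303 0.0912 0.0051] turn [ 0.0083  0.0071 -0.0909] q [ 0.37  0.11 -0.05  1.4  -0.01 -0.07]
```

```bash
python3 -m creep '[[0,0,0,0.008,0.007,-0.09,1],[0.026,0.018,0,0,0,0,1],[0.026,0.018,0,0,0,0,1],[0.026,0.018,0,0,0,0,1],[0.026,0.018,0,0,0,0,1],[0.015,0.01,0,0,0,0,1],[0,0,0,0,0,0,1]]'
python3 -c "
from h import *
rep(16,14,245)"
```

```text
t: 5.7
tool_pos: [499.5, 344.5, 302.4]
tcp_rot: [-0.0, 0.503, 0.864, 0.0]
ft_force: [-1.2, -0.1, -0.2]
gripper_width: -0.0
t5.70 cup [ 5.2 21.7] z302.4 F(cup)[-1.   0.5 -0.2] w-0.0
shift [-0.0075  0.011   0.0574] turn [-0.0004 -0.0009 -0.0176] q [0.6  0.28 0.15 1.44 0.   0.09]
```

```bash
python3 -m creep '[[-0.0075,0.011,0.02,0,0,-0.0176,1],[0,0,0.02,0,0,0,1],[0,0,0.012,0,0,0,1],[0,0,0,0,0,0,1],[0,0,0,0,0,0,1]]'
python3 - <<'E'
from h import *
import cv2
rep(16,14,210)
for c in("side","top"):
    im=read_camera(c)[100:320,120:400]; cv2.imwrite(f"pics/{c}1.png",cv2.resize(im,None,fx=2.7,fy=2.7,interpolation=cv2.INTER_CUBIC))
E
```

```text
t: 6.12
tool_pos: [513.1, 343.6, 248.9]
tcp_rot: [-0.0, 0.5, 0.866, -0.0]
ft_force: [0.7, 0.2, 0.2]
gripper_width: 0.1
t6.12 cup [16.4 14. ] z248.9 F(cup)[ 0.7 -0.2  0.2] w0.1
shift [-0.     -0.0004  0.0389] turn [-0.0001  0.0001 -0.0099] q [ 0.59  0.31  0.07  1.33 -0.    0.07]
```

View pics/side1.png

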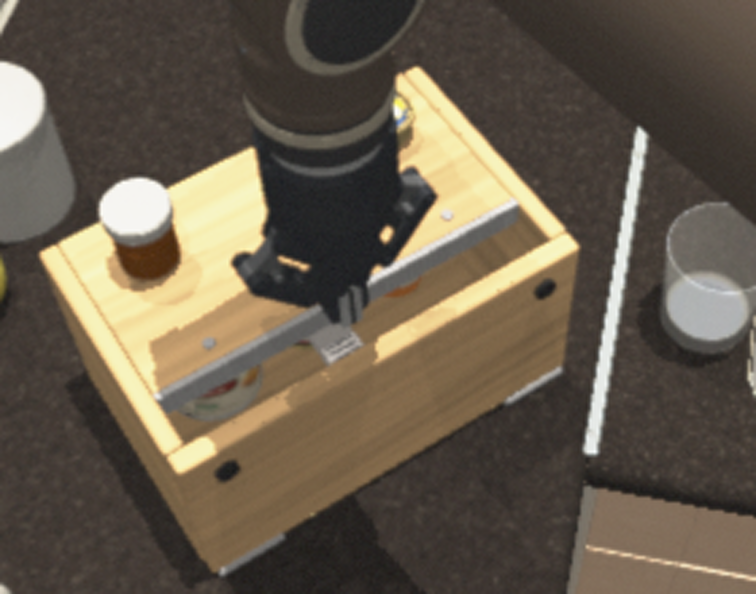

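View pics/top1.png

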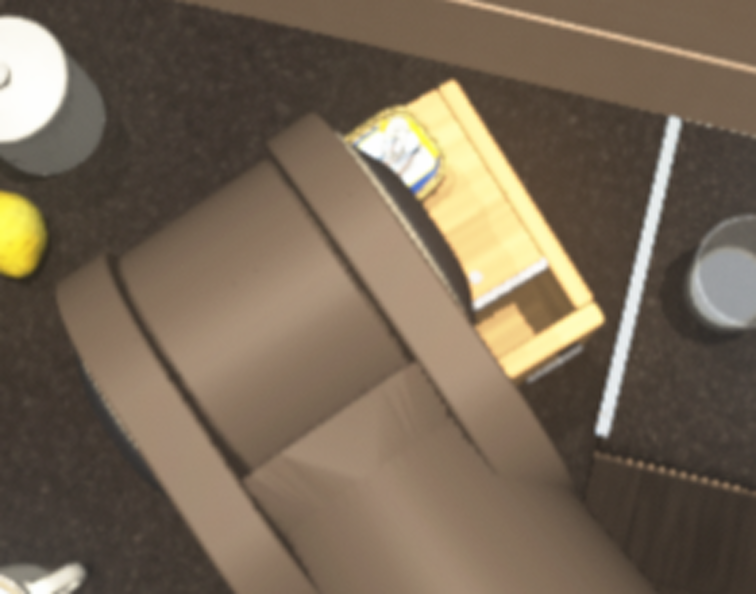

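Side view: the closed fingertips, at zoom px (350,305), are right over the hook pad at (340,345). The tin, jar and glass are untouched. Descending to just above the pad.

```bash
python3 -m creep '[[0,-0.0004,0.013,0,0,-0.01,1],[0,0,0.013,0,0,0,1],[0,0,0.01,0,0,0,1],[0,0,0,0,0,0,1],[0,0,0,0,0,0,1]]'
python3 - <<'E'
from h import *
import cv2
rep(16,14,205)
for c in("side",):
    im=read_camera(c)[150:320,150:340]; cv2.imwrite(f"pics/{c}2.png",cv2.resize(im,None,fx=3.5,fy=3.5,interpolation=cv2.INTER_CUBIC))
E
```

```text
t: 6.63
tool_pos: [514.7, 343.4, 218.9]
tcp_rot: [0.002, 0.497, 0.868, 0.005]
ft_force: [0.0, -0.3, 0.8]
gripper_width: -0.2
t6.63 cup [17.8 13. ] z218.9 F(cup)[-0.1 -0.2  0.8] w-0.2
shift [ 0.001  -0.0019  0.0139] turn [ 0.0102 -0.0004 -0.0031] q [ 0.59  0.31  0.    1.25 -0.    0.06]
```

View pics/side2.png

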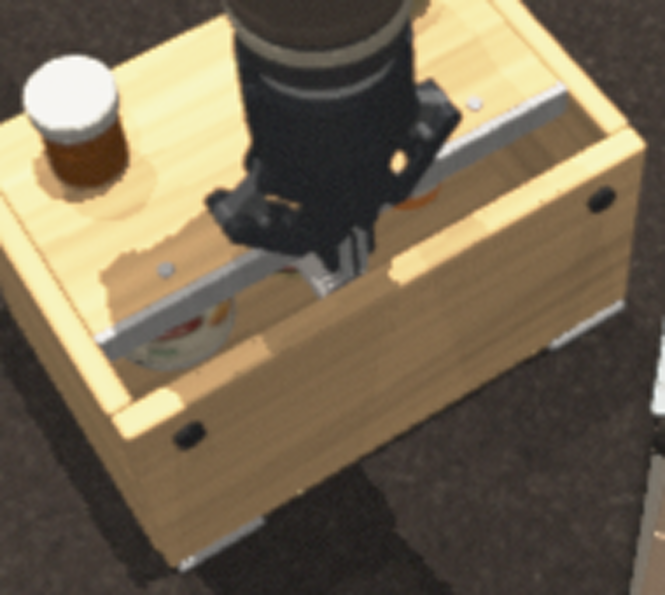

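```bash
python3 - <<'E'
from h import *
import cv2
p=np.load("p.npy"); im=cv2.imread("pics/side2.png")
for P,col in(([[0,27,132],[0,1,132],[36,1,132],[36,27,132]],(0,0,255)),([[6.8,27.5,146],[6.8,-1.5,146],[28.8,-1.5,146],[28.8,27.5,146]],(0,255,0))):
    q=((proj("side",W(p,P))-[150,150]+.5)*3.5-.5).round().astype(int); cv2.polylines(im,[q],True,col,1)
cv2.imwrite("pics/side2b.png",cv2.resize(im[180:330,180:480],None,fx=2.5,fy=2.5))
E
```

```text
(no output)
```

View pics/side2b.png

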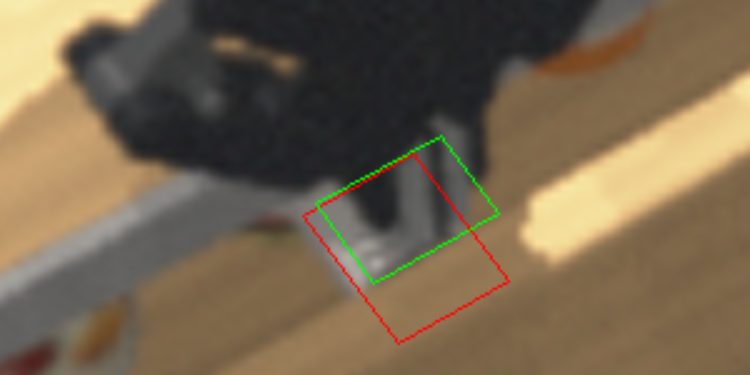

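The overlay shows the hook pad about 1–2 mm further left than I assumed, with the fingers over its right part. I'll shift left a little and go down to feel for it.

```bash
python3 -m creep '[[0.003,-0.002,0.006,0.01,0,-0.003,1],[0,0,0.004,0,0,0,1],[0,0,0,0,0,0,1]]'; python3 -c "
from h import *
rep(15,16,205)"; python3 -m creep '[[0,0,0.003,0,0,0,1],[0,0,0,0,0,0,1]]';  python3 -c "
from h import *
rep(15,16,205)"
```

```text
t: 6.93
tool_pos: [511.9, 345.5, 210.3]
tcp_rot: [0.0, 0.496, 0.868, 0.001]
ft_force: [0.3, 0.3, -0.1]
gripper_width: 0.4
t6.93 cup [16.4 16.3] z210.3 F(cup)[ 0.4  0.1 -0.1] w0.4
shift [-0.0003 -0.0014  0.0053] turn [ 0.0023 -0.0007 -0.0002] q [ 0.59  0.31 -0.01  1.25  0.    0.06]
t: 7.1
tool_pos: [511.8, 345.8, 207.2]
tcp_rot: [0.0, 0.496, 0.869, 0.001]
ft_force: [-0.3, 1.1, 0.2]
gripper_width: -0.2
t7.10 cup [16.5 16.5] z207.2 F(cup)[0.3 1.1 0.2] w-0.2
shift [-0.0005 -0.0015  0.0022] turn [ 0.0024 -0.0007  0.0001] q [ 0.59  0.31 -0.02  1.24  0.    0.06]
```

```bash
for i in 1; do python3 -m creep '[[0,-0.001,0.003,0,0,0,1],[0,0,0,0,0,0,1]]'; python3 -m creep '[[0,0,0.003,0,0,0,1],[0,0,0,0,0,0,1]]'; done; python3 -c "
from h import *
rep(15,16,191)"
```

```text
t: 7.27
tool_pos: [511.3, 345.5, 204.3]
tcp_rot: [0.001, 0.496, 0.869, 0.002]
ft_force: [-1.1, 0.4, 2.7]
gripper_width: -0.1
t: 7.43
tool_pos: [511.3, 345.5, 202.0]
tcp_rot: [0.001, 0.496, 0.869, 0.002]
ft_force: [-0.2, -0.4, 4.2]
gripper_width: -0.0
t7.43 cup [15.8 16.6] z202.0 F(cup)[-0.4 -0.2  4.2] w-0.0
shift [-0.0006 -0.0009  0.011 ] turn [ 0.0045 -0.0007  0.0001] q [ 0.59  0.31 -0.03  1.22  0.    0.06]
```

Force rises as the sprung hook should (4.2 N at 3 mm). Pressing further.

```bash
python3 -m creep '[[0,0,0.003,0,0,0,1],[0,0,0.003,0,0,0,1],[0,0,0,0,0,0,1]]'; python3 -m creep '[[0,0,0.003,0.004,0,0,1],[0,0,0.002,0,0,0,1],[0,0,0,0,0,0,1]]'; python3 -c "
from h import *
rep(4,16,190.5)"
```

```text
t: 7.68
tool_pos: [511.3, 345.4, 196.8]
tcp_rot: [0.001, 0.496, 0.868, 0.003]
ft_force: [-1.1, 0.1, 4.5]
gripper_width: 0.2
t: 7.93
tool_pos: [511.5, 345.6, 193.0]
tcp_rot: [0.0, 0.496, 0.868, 0.002]
ft_force: [-1.4, -0.9, 6.3]
gripper_width: -0.1
t7.93 cup [16.  16.6] z193.0 F(cup)[-1.6 -0.   6.3] w-0.1
shift [-0.0006 -0.0121  0.0025] turn [ 0.0038 -0.001  -0.    ] q [ 0.59  0.32 -0.04  1.21  0.    0.06]
```

```bash
python3 -m creep '[[0,0,0.002,0.003,0,0,1],[0,-0.003,0,0,0,0,1],[0,-0.003,0,0,0,0,1],[0,0,0,0,0,0,1]]'; python3 -c "
from h import *
rep(0,16,191)"
```

```text
t: 8.27
tool_pos: [509.8, 344.6, 194.6]
tcp_rot: [0.003, 0.496, 0.868, 0.006]
ft_force: [-3.4, -2.0, 7.0]
gripper_width: 0.2
t8.27 cup [14.1 16.6] z194.6 F(cup)[-4.  0.  7.] w0.2
shift [-0.0006 -0.0141  0.0034] turn [ 0.0128 -0.0012 -0.0002] q [ 0.59  0.31 -0.05  1.2   0.    0.06]
```

```bash
python3 - <<'E'
from h import *
import cv2
for c in("side",):
    im=read_camera(c)[150:320,150:340]; cv2.imwrite(f"pics/{c}3.png",cv2.resize(im,None,fx=3.5,fy=3.5,interpolation=cv2.INTER_CUBIC))
rep(0,16,191);s=get_state();print(s["moment"],s["joint_vel"].round(3))
E
```

```text
t8.32 cup [13.9 16.6] z194.6 F(cup)[-1.3  0.4  7.1] w-0.2
shift [-0.0006 -0.0139  0.0035] turn [ 0.0122 -0.0013 -0.0002] q [ 0.59  0.31 -0.05  1.2   0.    0.06]
[-0.17885712  0.22007887  0.03231739] [-0.001  0.002 -0.004  0.006  0.     0.002]
```

View pics/side3.png

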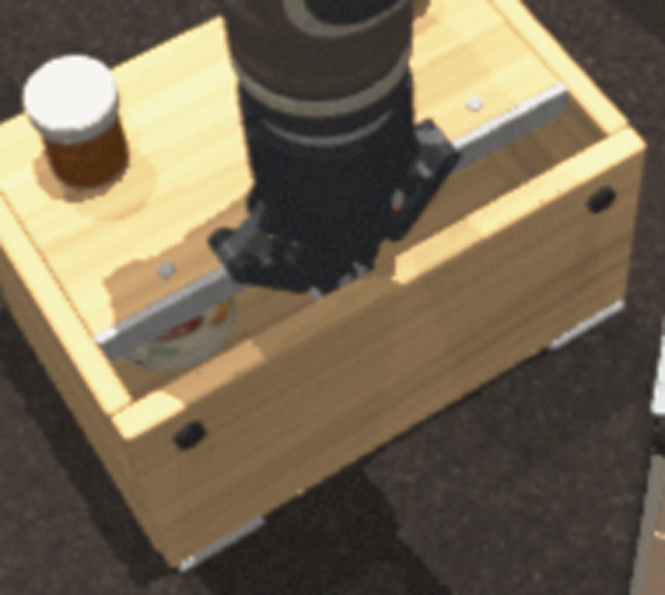

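```bash
python3 -m creep '[[0,-0.001,0.003,0.012,0,0,1],[0,0,0.002,0,0,0,1],[0,0,0,0,0,0,1]]'; python3 -c "
from h import *
rep(0,16,191)"
```

```text
t: 8.57
tool_pos: [510.2, 344.9, 192.2]
tcp_rot: [0.001, 0.496, 0.868, 0.003]
ft_force: [-3.5, -2.1, 6.4]
gripper_width: -0.4
t8.57 cup [14.6 16.6] z192.2 F(cup)[-4.  -0.   6.4] w-0.4
shift [-0.0006 -0.0146  0.0011] turn [ 0.006  -0.0015 -0.0003] q [ 0.59  0.31 -0.05  1.2   0.    0.06]
```

```bash
python3 -m creep '[[0,-0.001,0.003,0.006,0,0,1],[0,-0.004,0.001,0.005,0,0,1],[0,-0.004,0.001,0.003,0,0,1]]'; python3 -c "
from h import *
rep(0,16,191)"
```

```text
t: 8.82
tool_pos: [507.1, 343.0, 191.2]
tcp_rot: [0.001, 0.496, 0.868, 0.003]
ft_force: [6.0, 3.5, 7.0]
gripper_width: -0.1
t8.82 cup [11.  16.6] z191.2 F(cup)[ 6.9 -0.   7. ] w-0.1
shift [-0.0006 -0.011   0.0001] turn [ 0.0067 -0.0016 -0.0005] q [ 0.59  0.31 -0.06  1.2   0.    0.06]
```

```bash
python3 -m creep '[[0,-0.003,0.001,0.006,0,0,1],[0,-0.003,0,0.003,0,0,1]]'; python3 -c "
from h import *
rep(0,16,191)"; python3 -m creep '[[0,-0.004,0.0005,0.006,0,0,1],[0,-0.004,0.0,0.003,0,0,1]]'; python3 -c "
from h import *
rep(0,16,191)"
```

```text
t: 8.98
tool_pos: [506.1, 342.4, 193.6]
tcp_rot: [0.002, 0.496, 0.868, 0.005]
ft_force: [4.2, 1.7, 6.5]
gripper_width: -0.2
t8.98 cup [ 9.8 16.6] z193.6 F(cup)[ 4.5 -0.7  6.5] w-0.2
shift [-0.0006 -0.0098  0.0025] turn [ 0.0111 -0.0018 -0.0008] q [ 0.59  0.3  -0.06  1.19  0.    0.06]
t: 9.15
tool_pos: [503.3, 340.9, 196.4]
tcp_rot: [0.003, 0.496, 0.868, 0.007]
ft_force: [4.5, 2.8, 5.1]
gripper_width: 0.0
t9.15 cup [ 6.6 16.6] z196.4 F(cup)[5.3 0.1 5.1] w0.0
shift [-0.0006 -0.0067  0.0053] turn [ 0.0152 -0.0019 -0.001 ] q [ 0.59  0.29 -0.07  1.19  0.    0.06]
```

```bash
python3 -m creep '[[0,0,0.004,0.015,0,0,1],[0,0,0.003,0.005,0,0,1],[0,0,0.002,0,0,0,1]]'; python3 -c "
from h import *
rep(0,16,191)"
```

```text
t: 9.4
tool_pos: [505.3, 342.0, 191.3]
tcp_rot: [-0.0, 0.496, 0.868, 0.002]
ft_force: [-0.9, -0.3, 10.8]
gripper_width: -0.4
t9.40 cup [ 8.9 16.6] z191.3 F(cup)[-0.9  0.2 10.8] w-0.4
shift [-0.0006 -0.0089  0.0003] turn [ 0.0036 -0.0021 -0.0011] q [ 0.59  0.3  -0.06  1.2   0.    0.06]
```

```bash
python3 -m creep '[[0,-0.005,0.002,0.006,0,0,1],[0,-0.005,0.002,0.006,0,0,1]]'; python3 -c "
from h import *
rep(0,16,191)"; python3 -m creep '[[0,-0.005,0.002,0.007,0,0,1],[0,-0.005,0.002,0.007,0,0,1]]'; python3 -c "
from h import *
rep(0,16,191)"
```

```text
t: 9.57
tool_pos: [501.5, 339.7, 191.6]
tcp_rot: [0.001, 0.496, 0.868, 0.003]
ft_force: [5.4, 3.0, 8.0]
gripper_width: 0.2
t9.57 cup [ 4.5 16.6] z191.6 F(cup)[ 6.2 -0.2  8. ] w0.2
shift [-0.0006 -0.0045  0.0005] turn [ 0.0067 -0.0022 -0.0014] q [ 0.59  0.29 -0.08  1.19  0.    0.06]
t: 9.73
tool_pos: [497.8, 337.6, 191.9]
tcp_rot: [0.001, 0.496, 0.868, 0.004]
ft_force: [5.1, 3.2, 7.5]
gripper_width: 0.1
t9.73 cup [ 0.2 16.6] z191.9 F(cup)[6.  0.2 7.5] w0.1
shift [-0.0006 -0.0003  0.0009] turn [ 0.0089 -0.0023 -0.0017] q [ 0.6   0.28 -0.09  1.19  0.    0.06]
```

```bash
python3 -m creep '[[0,-0.005,0.002,0.008,0,0,1],[0,-0.005,0.002,0.008,0,0,1]]'; python3 -c "
from h import *
rep(0,16,191)"; python3 -m creep '[[0,-0.005,0.001,0.008,0,0,1],[0,-0.005,0.001,0.008,0,0,1],[0,-0.005,0.001,0.008,0,0,1]]'; python3 - <<'E'
from h import *
import cv2
rep(0,16,191)
for c in("side",):
    im=read_camera(c)[150:320,150:340]; cv2.imwrite(f"pics/{c}4.png",cv2.resize(im,None,fx=3.5,fy=3.5,interpolation=cv2.INTER_CUBIC))
E
```

```text
t: 9.9
tool_pos: [494.1, 335.4, 192.3]
tcp_rot: [0.001, 0.497, 0.868, 0.004]
ft_force: [4.3, 3.0, 8.4]
gripper_width: 0.2
t9.90 cup [-4.1 16.6] z192.3 F(cup)[5.2 0.4 8.4] w0.2
shift [-0.0006  0.0041  0.0013] turn [ 0.0089 -0.0025 -0.002 ] q [ 0.6   0.28 -0.1   1.19  0.    0.06]
t: 10.15
tool_pos: [487.8, 331.7, 195.3]
tcp_rot: [0.0, 0.497, 0.868, 0.004]
ft_force: [4.1, 1.9, 8.4]
gripper_width: 0.1
t10.15 cup [-11.4  16.6] z195.3 F(cup)[ 4.6 -0.4  8.4] w0.1
shift [-0.0006  0.0114  0.0044] turn [ 0.0068 -0.0027 -0.0023] q [ 0.6   0.26 -0.11  1.19  0.    0.07]
```

View pics/side4.png

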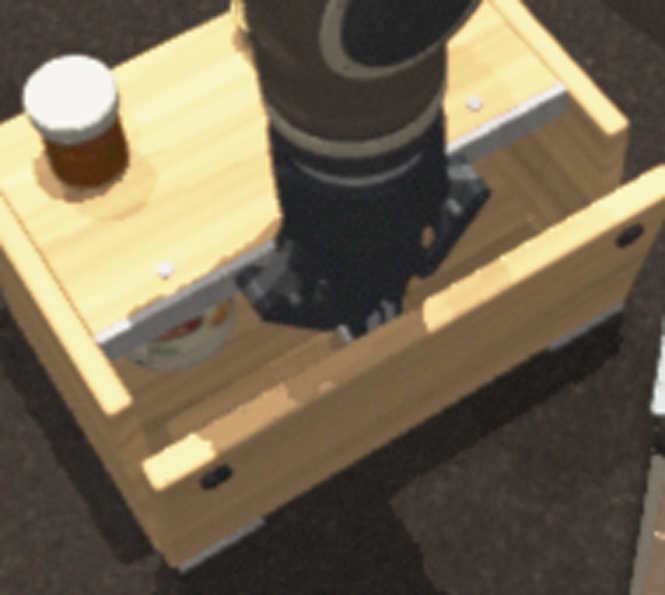

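The flap is ajar (about 0.2 rad) and past the catch. I'll draw it a bit further, then move beside the hook so I can lower the flap on its bare inner face.

```bash
python3 -m creep '[[0,-0.006,-0.001,0.008,0,0,1],[0,-0.006,-0.001,0.006,0,0,1],[0,-0.006,-0.001,0.006,0,0,1],[0,-0.006,-0.001,0.006,0,0,1]]'; python3 -c "
from h import *
rep(0,16,191)"; python3 -m creep '[[0,0.002,-0.01,0,0,0,1],[0,0.002,-0.015,0,0,0,1],[0,0.0,-0.02,0,0,0,1],[0,0,0,0,0,0,1]]'; python3 - <<'E'
from h import *
rep(-25,-32,242)
E
```

```text
t: 10.53
tool_pos: [473.5, 323.3, 205.1]
tcp_rot: [-0.001, 0.497, 0.868, 0.002]
ft_force: [3.2, 2.4, 4.4]
gripper_width: -0.1
t10.53 cup [-28.   16.6] z205.1 F(cup)[3.9 0.5 4.4] w-0.1
shift [-0.0006  0.028   0.0142] turn [ 0.0022 -0.0029 -0.0028] q [ 0.6   0.23 -0.13  1.21  0.    0.07]
t: 10.87
tool_pos: [475.8, 324.3, 251.1]
tcp_rot: [-0.002, 0.497, 0.868, -0.001]
ft_force: [-0.1, -0.1, 0.8]
gripper_width: 0.2
t10.87 cup [-25.5  16.4] z251.1 F(cup)[-0.1 -0.   0.8] w0.2
shift [-0.0484  0.0006  0.009 ] turn [-0.003  -0.0028 -0.0028] q [ 0.6   0.23 -0.03  1.31  0.    0.07]
```

```bash
python3 -m creep '[[-0.024,0.004,0,-0.003,-0.003,-0.003,1],[-0.024,0.002,0,0,0,0,1],[0,0,0,0,0,0,1],[0,0,0,0,0,0,1]]'; python3 - <<'E'
from h import *
import cv2
rep(-20,-32,200)
for c in("side",):
    im=read_camera(c)[130:340,130:370]; cv2.imwrite(f"pics/{c}5.png",cv2.resize(im,None,fx=3,fy=3,interpolation=cv2.INTER_CUBIC))
E
```

```text
t: 11.2
tool_pos: [506.2, 285.7, 250.2]
tcp_rot: [-0.001, 0.495, 0.869, -0.001]
ft_force: [-0.9, 0.2, -0.1]
gripper_width: 0.2
t11.20 cup [-19.  -32.3] z250.2 F(cup)[-0.7  0.6 -0.1] w0.2
shift [ 0.0003 -0.0009  0.0502] turn [-0.0022 -0.0001  0.0026] q [ 0.51  0.24 -0.02  1.31  0.   -0.02]
```

View pics/side5.png

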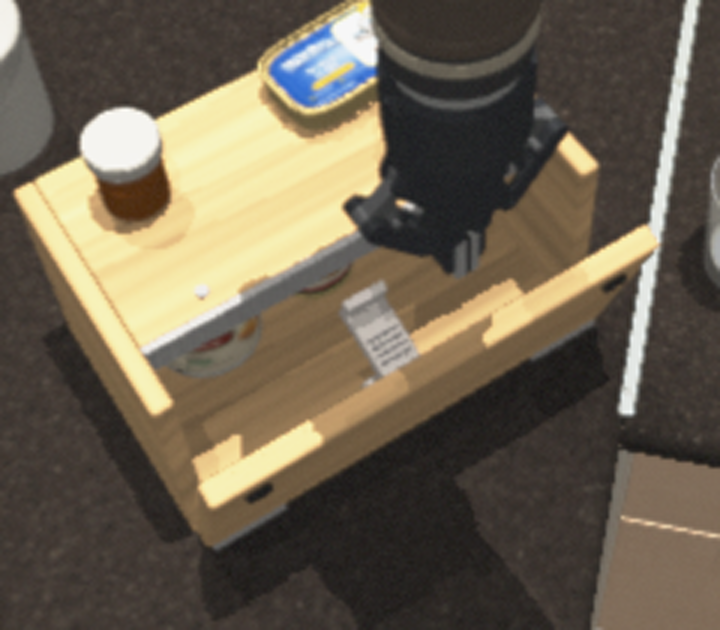

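The hook now stands clear in front of the bar, at zoom px (365,300), and the fingers are to its right, at (465,265). The flap is at about 0.3 rad. Going down behind the flap.

```bash
python3 -m creep '[[0,0,0.016,0,0,0.003,1],[0,0,0.016,0,0,0,1],[0,0,0.012,0,0,0,1],[0,0,0,0,0,0,1]]'; python3 -c "
from h import *
rep(-27,-32,203)"; python3 -m creep '[[0,-0.007,0,0,0,0,1],[0,-0.007,0.001,0,0,0,1],[0,-0.007,0.002,0.004,0,0,1],[0,-0.007,0.002,0.004,0,0,1]]'; python3 - <<'E'
from h import *
rep(-51,-32,196)
E
```

```text
t: 11.58
tool_pos: [504.6, 287.4, 203.7]
tcp_rot: [-0.001, 0.495, 0.869, -0.001]
ft_force: [-0.4, -0.1, 0.3]
gripper_width: 0.0
t11.58 cup [-19.4 -30.1] z203.7 F(cup)[-0.4  0.1  0.3] w0.0
shift [-0.0019 -0.0076  0.0007] turn [-0.0038 -0.0007  0.0011] q [ 0.52  0.25 -0.11  1.22  0.   -0.02]
t: 11.92
tool_pos: [480.0, 274.5, 199.7]
tcp_rot: [-0.002, 0.494, 0.869, -0.004]
ft_force: [3.2, 2.2, -1.1]
gripper_width: 0.0
t11.92 cup [-47.2 -28.7] z199.7 F(cup)[ 3.9  0.2 -1.1] w0.0
shift [-0.0033 -0.0038  0.0038] turn [-0.0083 -0.0003  0.0032] q [ 0.52  0.2  -0.18  1.2   0.   -0.02]
```

```bash
python3 -m creep '[[-0.002,-0.009,0.005,-0.006,0,0,1],[0,-0.008,0.004,0,0,0,1],[0,-0.008,0.004,0,0,0,1]]'; python3 -c "
from h import *
rep(-73,-32,185)"; python3 -m creep '[[0,-0.007,0.005,0,0,0,1],[0,-0.007,0.005,0,0,0,1],[0,-0.007,0.006,0,0,0,1]]'; python3 - <<'E'
from h import *
import cv2
rep(-93,-32,169)
for c in("side",):
    im=read_camera(c)[130:340,130:370]; cv2.imwrite(f"pics/{c}6.png",cv2.resize(im,None,fx=3,fy=3,interpolation=cv2.INTER_CUBIC))
E
```

```text
t: 12.17
tool_pos: [458.8, 260.3, 189.5]
tcp_rot: [0.0, 0.494, 0.869, 0.002]
ft_force: [2.3, 0.7, 0.1]
gripper_width: 0.1
t12.17 cup [-72.7 -30.1] z189.5 F(cup)[ 2.3 -0.5  0.1] w0.1
shift [-0.002  -0.0003  0.0045] turn [ 0.0044 -0.0016  0.0038] q [ 0.52  0.15 -0.26  1.15  0.   -0.02]
t: 12.42
tool_pos: [439.2, 248.8, 174.8]
tcp_rot: [0.002, 0.494, 0.869, 0.004]
ft_force: [1.6, 1.3, 0.4]
gripper_width: -0.1
t12.42 cup [-95.4 -30. ] z174.8 F(cup)[2.  0.4 0.4] w-0.1
shift [-0.002   0.0024  0.0058] turn [ 0.0089 -0.0015  0.0035] q [ 0.51  0.11 -0.34  1.11  0.   -0.02]
```

View pics/side6.png

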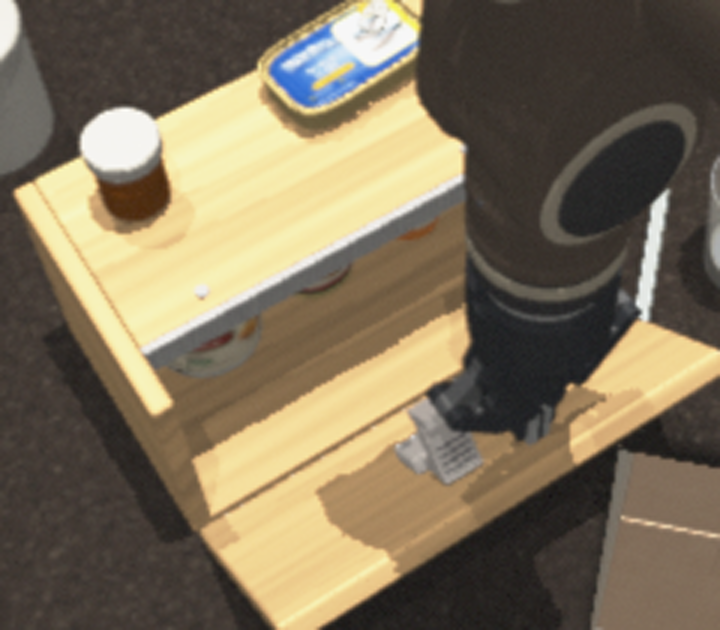

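The flap is about half down, but the left knuckle is close to the hook (zoom px (440,395)). I'll shift further right before lowering on.

```bash
python3 -m creep '[[-0.006,0.003,-0.004,0.009,0,0.003,1],[-0.015,0,0,0,0,0,1],[-0.01,0,0,0,0,0,1]]'; python3 -c "
from h import *
rep(-93,-60,169)"; python3 -m creep '[[0,-0.003,0.007,0,0,0,1],[0,-0.004,0.007,0.003,0,0,1],[0,-0.004,0.007,0.003,0,0,1]]'; python3 - <<'E'
from h import *
rep(-109,-60,150)
E
```

```text
t: 12.72
tool_pos: [453.5, 221.5, 177.8]
tcp_rot: [-0.003, 0.494, 0.869, -0.003]
ft_force: [-0.2, -0.0, -0.1]
gripper_width: 0.0
t12.72 cup [-96.9 -60.8] z177.8 F(cup)[-0.2  0.1 -0.1] w0.0
shift [0.0008 0.004  0.0088] turn [-0.0085 -0.0021  0.0034] q [ 0.45  0.12 -0.32  1.14  0.   -0.08]
t: 12.97
tool_pos: [446.2, 214.6, 158.0]
tcp_rot: [-0.004, 0.496, 0.868, -0.004]
ft_force: [-0.1, -0.6, 1.6]
gripper_width: -0.2
t12.97 cup [-106.7  -63. ] z158.0 F(cup)[-0.4 -0.5  1.6] w-0.2
shift [ 0.003  -0.0022  0.008 ] turn [-0.0114 -0.0019 -0.0003] q [ 0.45  0.12 -0.37  1.09  0.   -0.09]
```

```bash
python3 -m creep '[[0.001,-0.003,0.008,-0.01,0,0,1],[0,-0.003,0.008,0,0,0,1],[0,-0.003,0.008,0,0,0,1]]'; python3 -c "
from h import *
rep(-121,-60,128)"; python3 -m creep '[[0,-0.002,0.008,0,0,0,1],[0,-0.002,0.008,0,0,0,1]]'; python3 - <<'E'
from h import *
import cv2
rep(-127,-60,110)
for c in("side",):
    im=read_camera(c)[130:340,130:370]; cv2.imwrite(f"pics/{c}7.png",cv2.resize(im,None,fx=3,fy=3,interpolation=cv2.INTER_CUBIC))
E
```

```text
t: 13.22
tool_pos: [436.2, 210.3, 131.6]
tcp_rot: [-0.002, 0.496, 0.868, -0.001]
ft_force: [-0.6, -2.1, 1.8]
gripper_width: -0.1
t13.22 cup [-117.6  -61.6] z131.6 F(cup)[-1.6 -1.6  1.8] w-0.1
shift [ 0.0016 -0.0034  0.0036] turn [-0.0033 -0.0018 -0.0004] q [ 0.45  0.11 -0.44  1.02  0.   -0.08]
t: 13.38
tool_pos: [431.1, 207.8, 113.4]
tcp_rot: [-0.002, 0.496, 0.869, -0.002]
ft_force: [0.5, -0.8, 1.8]
gripper_width: 0.1
t13.38 cup [-123.2  -61.2] z113.4 F(cup)[ 0.  -0.9  1.8] w0.1
shift [ 0.0012 -0.0038  0.0034] turn [-0.0054 -0.0017  0.0002] q [ 0.45  0.12 -0.48  0.98  0.   -0.09]
```

View pics/side7.png

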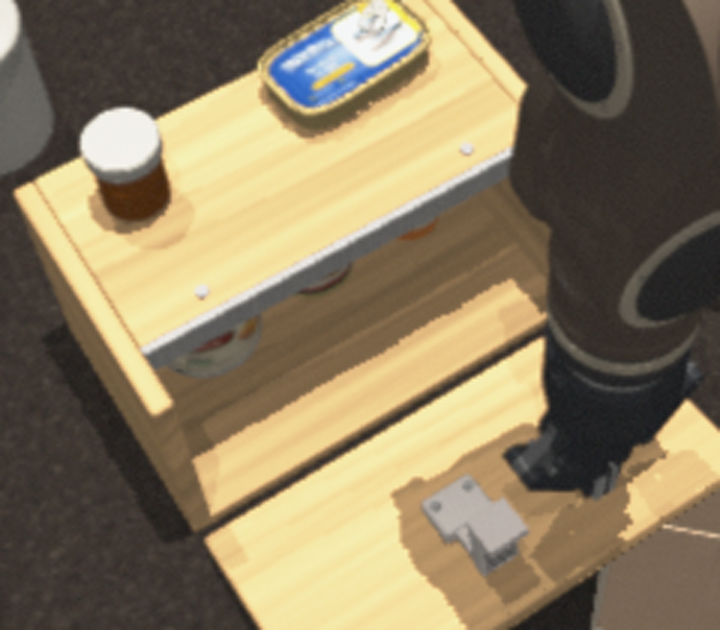

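The flap is nearly level and clear of the hook. Last centimetre or two, gently.

```bash
python3 -m creep '[[0.001,-0.001,0.006,-0.005,0,0,1],[0,0,0.004,0,0,0,1],[0,0,0,0,0,0,1]]'; python3 -m creep '[[0,0,0.004,0,0,0,1],[0,0,0.002,0,0,0,1],[0,0,0,0,0,0,1]]'; python3 -c "
from h import *
rep(-127,-60,95)"
```

```text
t: 13.68
tool_pos: [427.7, 207.5, 99.3]
tcp_rot: [-0.002, 0.496, 0.869, -0.002]
ft_force: [0.0, -0.7, 1.3]
gripper_width: -0.1
t: 13.93
tool_pos: [428.1, 207.8, 94.9]
tcp_rot: [-0.002, 0.495, 0.869, -0.001]
ft_force: [-0.9, 0.3, -0.1]
gripper_width: -0.1
t13.93 cup [-125.8  -59.7] z94.9 F(cup)[-0.6  0.7 -0.1] w-0.1
shift [-0.0003 -0.0012 -0.0001] turn [-0.0035 -0.0023  0.0005] q [ 0.45  0.13 -0.51  0.94  0.   -0.08]
```

```bash
python3 -m creep '[[0,0,0.002,0,0,0,1],[0,0,0,0,0,0,1]]';python3 -m creep '[[0,0,0.002,0,0,0,1],[0,0,0,0,0,0,1]]'
```

```text
t: 14.1
tool_pos: [428.6, 208.1, 95.1]
tcp_rot: [-0.001, 0.495, 0.869, -0.0]
ft_force: [0.2, 0.3, -0.4]
gripper_width: 0.2
t: 14.27
tool_pos: [429.4, 208.5, 94.9]
tcp_rot: [-0.001, 0.495, 0.869, 0.001]
ft_force: [-0.2, -0.6, 0.0]
gripper_width: 0.3
```

TCP height has stopped at 95 mm, which is exactly where I expected it to be with the flap on its stop. I'll lift off and check.

```bash
python3 -m creep '[[0,0,-0.006,0,0,0,1],[0,0,-0.02,0,0,0,1],[0,0,-0.03,0,0,0,1],[0,0,-0.035,0,0,0,1],[0,-0.03,-0.035,0,0,0,1],[-0.03,-0.03,-0.02,0,0,0,1],[-0.035,-0.02,0,0,0,0,1],[-0.035,-0.02,0,0,0,0,1],[-0.03,-0.01,0,0,0,0,1],[0,0,0,0,0,0,1]]'; python3 - <<'E'
from h import *
import cv2
rep(-127,-60,95); p=np.load("p.npy")
for c in("side","top"):
    full=read_camera(c); im=cv2.resize(full[120:350,120:420],None,fx=2.6,fy=2.6,interpolation=cv2.INTER_CUBIC)
    for th,col in((1.571,(0,0,255)),(1.45,(0,255,0))):
        cc,s=np.cos(th),np.sin(th)
        P=[[-16+16*cc-r*s,y,6+r*cc+16*s] for r,y in((0,149),(154,149),(154,-149),(0,-149))]
        cv2.polylines(im,[((proj(c,W(p,P))-[120,120]+.5)*2.6-.5).round().astype(int)],True,col,1)
    cv2.imwrite(f"pics/{c}8.png",im)
    for n in("fish_tin","squat_jar","glass"): print(c,n,[(r['box'],round(r['score'],2)) for r in recognise(c,n)][:1])
print(get_state()["ft_force"].round(1))
E
```

```text
t: 15.1
tool_pos: [404.7, 42.3, 242.7]
tcp_rot: [0.001, 0.492, 0.871, 0.001]
ft_force: [0.6, 0.9, -0.3]
gripper_width: 0.4
t15.10 cup [-230.1 -190.2] z242.7 F(cup)[ 1.   0.4 -0.3] w0.4
shift [0.1294 0.1038 0.148 ] turn [0.0036 0.0004 0.0091] q [ 0.1  -0.09 -0.4   1.26  0.   -0.44]
side fish_tin [([217.7, 128.2, 273.4, 172.0], 0.65)]
side squat_jar [([156.2, 167.4, 183.8, 203.4], 0.83)]
side glass [([366.8, 171.8, 409.5, 228.3], 0.63)]
top fish_tin [([226.5, 139.9, 285.5, 196.2], 0.67)]
top squat_jar [([171.5, 204.9, 199.5, 226.9], 0.7)]
top glass [([373.5, 180.2, 417.8, 221.8], 0.56)]
[ 0.2 -0.2  0.4]
```

View pics/side8.png

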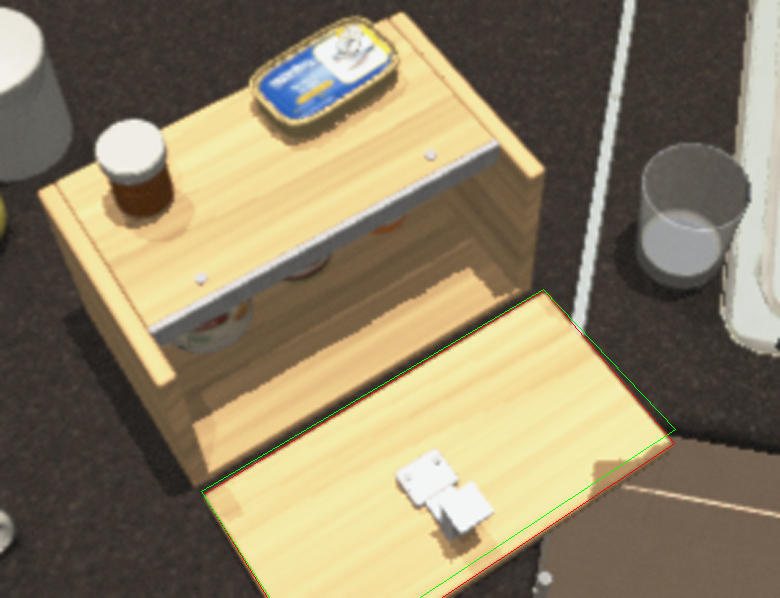

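View pics/top8.png

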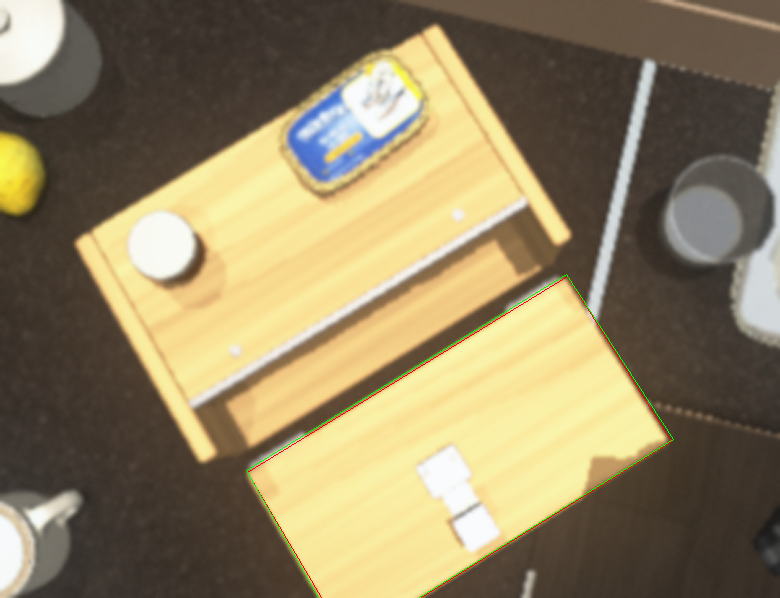

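In both pictures the flap's edge lies on the 1.571 rad outline, visibly below the 1.45 outline in the side view. The tin, jar and glass have not moved, and the arm is well clear.

```bash
python3 -c "
from bench import *
print(get_state()['joint_vel'].round(3)); print(finish_job())"
```

```text
[-0.003  0.001  0.001 -0.     0.001 -0.004]
the job is handed in; nothing more can be done
None
```

The cupboard is open with its flap lying level, and I handed the job in at about 15.4 s; no verdict came back.

- **Finding the hook:** I fitted the cupboard pose from both cameras. The hook showed about 15 mm left of the gap middle.
- **Opening:** I pressed the hook down about 14 mm with the shut fingers and drew the flap past its catch to about 0.3 rad. I then moved to the right of the hook and lowered the flap on its bare inner face. The highest force I read was about 11 N, well under the 40 N limit. I only read forces between moves, so brief peaks would not show.
- **A slip on the way:** during the first pull the tool rode up, and the hook was pressed only about 9 mm. I pressed it down again before going on.

**Last checks:**
- **Flap:** it matches the 1.571 rad outline in the side and top pictures.
- **Tin, jar and tumbler:** all are standing, and their detected boxes moved by no more than about 6 pixels. The largest shift was the jar in the top view, which I put down to detector scatter because it did not show in the pictures.
- **Arm:** it stands well clear of everything, with the wrist force near zero.
- **A disagreement:** on the final push the wrist force read near zero, although the tool had stopped at the level height. I relied on the pictures there.

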